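# Tighten the parts cabinet's latch screw

## Task

The spring steel latch on top of the plywood parts cabinet has come loose. Take the flat-bladed screwdriver out of its stand, seat its bit in the slot of the latch screw and, keeping the bit pushed down to the bottom of the slot without letting it slip off onto the plywood, turn the screw clockwise until it comes up snug; stop there, do not force it. Then hang the screwdriver back upright in its hole in the stand, and leave the bradawl, the paperweight, the knockout block and the nib tray where they are.

Things in the scene. Friction and masses are not known exactly. Their poses are not given: they have to be found in the camera images.
- screwdriver: Screwdriver, 129 mm long, 0.12 kg, hanging bit down in one of the stand's holes. Wooden handle of flattened oval section (56 to 129 mm above the origin), 35 mm wide along x, 24 mm thick between flat sides facing +y and -y; 26 mm ferrule (46 to 56 mm); 9 mm round shank; blade 14 mm high, 12 mm wide along x, 1.8 mm thick along y. Origin: middle of the blade's end edge, z up the handle.
- screw_head (a point): Centre of the top of the latch screw's head, on its upright axis; goes down with the screw. Bright steel head 16 mm across, 5 mm high, with a straight slot 3.2 mm wide, 2.5 mm deep right across it. The slot lies at any angle, not shown by this point's axes (those are the cabinet's): see it, or feel for it by turning the bit on the head under a light push until it drops in.
- latch (a joint): Height of the loose latch and screw, m: 0 fully home, negative above it; starts at -0.0011 to -0.0019. A clockwise turn (from above) lowers both 4 mm, so 1.8 to 3.0 rad remain. The reading is coarse, and a push of 10 N on the screw presses it down 0.2 mm for as long as it lasts: feel for the stop, where the twist rises from about 0.08 to over 0.15 N m. The thread does not turn back when let go. Latch: dark steel leaf 62 x 18 x 2 mm, nose over the front edge.
- cabinet: Plywood parts cabinet, 200 mm deep (x), 260 mm wide (y), 150 mm high, fixed to the bench, drawers shut. Origin: centre of its underside; its front faces -x. The latch lies on the middle of its top, at the front edge. The screw's axis is at x = -52 mm, y = 0; with the screw home the top of its head is 157 mm above the bench.
- stand: Dark wooden tool stand fixed to the bench, 56 mm (x) by 150 mm (y) by 50 mm high, origin at the centre of its underside, with two upright through holes 18 mm wide at y = -40 and +40 mm. A tool hangs in a hole by its ferrule, which rests on the stand's top; the lower ends of screwdriver and bradawl are then 4 mm above the bench.
- stand_hole0 (a point): Centre of the mouth of the stand's hole at y = -40 mm, level with its top (50 mm above the bench). It holds the screwdriver or the bradawl.
- stand_hole1 (a point): Centre of the mouth of the stand's other hole, at y = +40 mm.
- bradawl: Bradawl hanging in the other hole of the stand: round pear-shaped wooden handle 36 mm thick, 115 mm long over all, thin pointed round shank 6 mm across. Origin at its point. Not needed.
- paperweight: Squat bronze paperweight, 62 mm across, 36 mm high, 0.55 kg, loose on the back part of the cabinet's top. Origin at the centre of its underside. Not needed.
- knockout_block: Dark steel nib knockout block, 50 by 75 by 40 mm high, 0.9 kg, with three holes in its top, loose on the back part of the cabinet's top. Origin at the centre of its underside. Not needed.
- nib_tray: Cork-lined aluminium tray, 110 by 170 mm, 18 mm high, with nibs and a jade pen lying in it, loose on the bench. Origin at the centre of its underside. Not needed.
Mind the look-alikes: they are no part of the job. What is meant by the stand is not red, and is the smaller of those in its own colour.

How it is judged:
On the way, in this order (a step that is already met when the one before it is completed fails the run):
1. the screwdriver is lifted clear out of the stand (z of screwdriver in the frame of stand above 0.055 m), for 0.1 s.
2. its bit is pressed at least 1.2 mm deep into the slot of the screw, while this still stands loose (z of screwdriver in the frame of screw_head below -0.0012 m and horizontal distance between screwdriver and screw_head below 0.005 m and contact force between screwdriver and latch_screw above 3 N and value of joint latch below -0.0005 m), for 0.2 s.
3. the screw has come down to the last 0.25 mm or less with the bit still pressed at least 1.2 mm deep into its slot (z of screwdriver in the frame of screw_head below -0.0012 m and horizontal distance between screwdriver and screw_head below 0.005 m and contact force between screwdriver and latch_screw above 3 N and value of joint latch above -0.00025 m), for 0.2 s.
At the end, for the whole second after the job is handed in: The screw is fully home (within 0.12 mm) and the screwdriver hangs at rest in a stand hole: within 7 degrees of upright, blade end within 8 mm of the hole's axis and at most 5 mm above its hanging height. Paperweight, block, tray and bradawl are within 15 mm of where they stood (value of joint latch above -0.00012 m and (horizontal distance between screwdriver and stand_hole0 below 0.008 m or horizontal distance between screwdriver and stand_hole1 below 0.008 m) and z of screwdriver in the frame of stand below 0.009 m and angle between screwdriver's own z axis and vertical below 0.12 rad and linear speed of screwdriver below 0.02 m/s and angular speed of screwdriver below 0.3 rad/s and distance of each of paperweight, knockout_block, nib_tray, bradawl from where it was at the start of the episode below 0.015 m); the robot touches nothing.
It fails at once if the screw is forced: push and twist of the bit load its head with more than 90 N in all (about 0.4 N m with a push of 10 N) (contact force between screwdriver and latch_screw above 90 N).
It fails at once if the bit slips off and digs into the plywood (more than 3 N) (contact force between screwdriver and cabinet_c0 above 3 N).
It fails at once if the bradawl is pulled out of the stand (distance of bradawl from where it was at the start of the episode above 0.02 m).
It fails at once if the paperweight, the knockout block or the nib tray is shifted by more than 20 mm (distance of any of paperweight, knockout_block, nib_tray from where it was at the start of the episode above 0.02 m).
It also fails if it takes over 72 s, if anything falls off the work surface, if the arm or the gripper's body presses on something with over 40 N, if the wrist force passes 120 N, or if a joint passes its speed limit or range.

## Robot

A 7-joint arm with a two-finger parallel gripper is mounted at the origin on the work surface. World frame = base frame: x ahead of the robot, y to its left, z up, the work surface at z = 0. Lengths are in m, angles in rad, forces in N, time in s.
With the tool pointing down it reaches from about 0.425 to 0.925 m from the base axis. Payload 6.8 kg.
Tool frame: the origin (TCP) lies on the mounting face of the last link; the fingertips stand 173 mm ahead of it and the grasp point (between the pads) lies 155 mm ahead of it; z points along the fingers, y is the line along which they close (so a half turn about z gives the same grasp; the last joint's range is limited). The gripper opens to 85 mm and grips with 20 to 120 N. Pads are 22 mm wide; open, the fingers measure 114 mm over their backs; the gripper's body (76 mm by 85 mm) begins 54 mm behind the grasp point. The pads swing forward as they close: fully open they stand 13 mm farther back than shut.
Start: joints at [1.026, 0.477, 0.022, 1.555, -0.011, 1.109, -0.083], TCP at [0.286, -0.612, 0.405] pointing down, gripper open.
Joint ranges: [-2.96, 2.96], [-0.34, 2.1], [-1.41, 1.46], [0.24, 2.44], [-1.37, 4.51], [0.17, 1.92], [-2.96, 2.96]. Speed limits (rad/s): [2.39, 2.39, 3.14, 3.14, 3.14, 3.14, 3.14].

## Interface

Orientations are given as a unit quaternion [w, x, y, z].
In Python, from station import bot gives the robot as it stands. The module is installed in compiled form; this text tells all that it offers.
- The arm moves only by the shell command python3 -m pendant 'ROWS' [FORCE]. ROWS is JSON, a list of rows, each a list of 5 numbers: the finger opening in m, from 0 to 0.0854, then the shift along the tool's x, y, z in m, then the turn about the tool's z in degrees. In form: [[jaw, x, y, z, yaw], ...]. A call has 1 to 12 rows; each row shifts and turns the commanded pose from where the row before left it, along the tool's axes as they then stand; what a row does not reach is not made up. A row lasts 1/12 s, in which the tool goes at most 41.7 mm and 7.16 degrees, less where a joint would pass 70% of its speed; a pose out of reach is approached as far as the arm can. A call with a gripper value outside its range is refused whole. The fingers move at their own pace and stop on an object; FORCE is the grip in N (left out, the last holds). Time passes only in rows, so rows that do not move let the fingers close. It gives the time, the measured TCP pose, the force, the opening and the grip force at its end, in the units of the state.
- bot.get_obs(): the state, without advancing time (a new reading comes with each control period).
- bot.read_camera(name): name is "scene" or "top"; returns (picture, depth): 400x640x3 uint8, blue, green, red; 400x640 float32, m along the optical axis (not along the pixel's ray), 0 where there is no reading.
- bot.camera_model(name): a dict with "intrinsics" (3x3 intrinsics, pixels), "dist_coeffs" ([k1, k2, p1, p2, k3] as OpenCV has them; the pictures are not rectified), "R" (3x3) and "t" (3): a world point X has camera coordinates R X + t. Camera axes: x right, y down, z forward; pixel columns grow to the right and rows downward; lengths in m; the calibration is good to about 2 mm. A picture is of the moment at which its call begins. camera_model takes no time and is no camera call.
- bot.hand_in(): hands the job in; it is judged then, once.
Trained networks look in the newest picture that a camera, given by its name, has taken for a name from the list of things; names that differ only in an ending like _2 or _b are one class to them, and where a whole thing is asked for, a point or a joint stands for the part that bears it (a point fixed in the world has none). Each returns a list of dicts, best first, with "score" (0 to 1); they miss things now and then, are a little off and sometimes report something else, mostly with a low value. They report only what shows in the picture. A call takes as long as a camera call. They do not tell look-alikes from the thing itself.
- bot.boxes_of(name, camera): "at" ([column, row] in pixels, amid what is visible of it).
- bot.trace(name, camera): "mask" (400x640 bool, what is visible of it) and "at" ([column, row] in pixels, amid what is visible of it).
- bot.pinpoint(name, camera): "at" ([column, row] in pixels: a listed point, or the origin of a listed thing).
The state is a dict: "t": time; "q": joint angles; "joint_vel": joint speeds; "joint_torque": joint torques, N m; "eef_pos": TCP position; "tool_rot": TCP orientation; "contact_force": force on the tool from outside, world axes, zero at the start; "torque": the same for the moment, N m; "gripper_width": opening from 0.0 (shut) to 1.0 (fully open); "grasp_force": force on a finger pad.
Only numpy, scipy, OpenCV 4.12 (cv2) and the standard library are available. Lean on these libraries where they do the work, as an engineer would, in place of code of your own. Each camera call takes 0.05 s, during which the arm holds its last target. There are 200 camera calls.

## Working session

There is one attempt and no reset: what is moved stays moved. The work goes in short steps, Python scripts to look and compute and a shell command to move; the robot and the scene stay as the last step left them, time stands still between calls to the robot, and variables do not carry over. Pictures are saved under pics/ and viewed, at most 10 in all, crops included, and the job is handed in when it is done.

```bash
mkdir -p pics; cat > h.py <<'E'
import numpy as np, cv2
from station import bot
def ray(cam,px):
    m=bot.camera_model(cam);K=np.array(m["intrinsics"]);d=np.array(m["dist_coeffs"]);R=np.array(m["R"]);t=np.array(m["t"])
    u=cv2.undistortPoints(np.array([[px]],float),K,d)[0,0]
    return -R.T@t, R.T@np.array([u[0],u[1],1.])
def atz(cam,px,z):
    o,r=ray(cam,px); return o+r*(z-o[2])/r[2]
def atd(cam,px,dep):
    o,r=ray(cam,px); return o+r*dep[int(round(px[1])),int(round(px[0]))]
def proj(cam,X):
    m=bot.camera_model(cam);R=np.array(m["R"])
    return cv2.projectPoints(np.array(X,float).reshape(-1,1,3),cv2.Rodrigues(R)[0],np.array(m["t"]),np.array(m["intrinsics"]),np.array(m["dist_coeffs"]))[0][:,0]
E
python3 - <<'E'
from h import *
np.set_printoptions(precision=4,suppress=True)
o=bot.get_obs();print(o["t"],o["eef_pos"],o["tool_rot"],o["contact_force"])
for c in("scene","top"):
    p,d=bot.read_camera(c);cv2.imwrite(f"pics/{c}0.png",p);print(c,ray(c,(320,200)))
    for n in("screwdriver","bradawl","stand_hole0","stand_hole1","screw_head","stand","cabinet"):
        for r in bot.pinpoint(n,c): print(n,np.round(r["at"],1),round(r["score"],2),atd(c,r["at"],d))
E
```

```text
0.0 [ 0.2854 -0.6114  0.4037] [-0.0009  0.9762  0.2167 -0.0003] [-0.8306 -0.7118  0.8315]
scene (array([1.3488, 0.4135, 0.876 ]), array([-0.6867, -0.3906, -0.6132]))
screwdriver [277.3 213.1] 0.8 [ 0.512  -0.2024  0.026 ]
bradawl [299. 224.] 0.67 [ 0.5255 -0.1208  0.0306]
stand_hole0 [332.1 168.4] 0.86 [ 0.2844 -0.1501  0.066 ]
stand_hole0 [233.8 188.8] 0.85 [ 0.506  -0.3599  0.049 ]
stand_hole0 [279.4 197.4] 0.8 [ 0.4942 -0.2048  0.0698]
stand_hole0 [215.8 178.2] 0.76 [ 0.4911 -0.4403  0.0493]
stand_hole0 [301.3 212. ] 0.63 [ 0.5032 -0.1267  0.0553]
stand_hole0 [301.4 161. ] 0.61 [ 0.2849 -0.2618  0.0562]
stand_hole1 [332.1 168.4] 0.86 [ 0.2844 -0.1501  0.066 ]
stand_hole1 [233.8 188.8] 0.85 [ 0.506  -0.3599  0.049 ]
stand_hole1 [279.4 197.4] 0.8 [ 0.4942 -0.2048  0.0698]
stand_hole1 [215.8 178.2] 0.76 [ 0.4911 -0.4403  0.0493]
stand_hole1 [301.3 212. ] 0.63 [ 0.5032 -0.1267  0.0553]
stand_hole1 [301.4 161. ] 0.61 [ 0.2849 -0.2618  0.0562]
screw_head [415.8 226.1] 0.45 [0.5144 0.1991 0.156 ]
stand [224.5 198. ] 0.9 [ 0.5428 -0.3667  0.0363]
stand [289.  218.1] 0.81 [ 0.5179 -0.1587 
[... 640 characters left out ...]
ole0 [372.7 273.6] 0.57 [ 0.2921 -0.1596  0.069 ]
stand_hole1 [359.4 199.9] 0.9 [ 0.4869 -0.1264  0.112 ]
stand_hole1 [442.9 188.9] 0.88 [ 0.5211 -0.3683  0.0112]
stand_hole1 [471.3 194.1] 0.8 [ 0.5039 -0.4467  0.0204]
stand_hole1 [407.1 268.6] 0.64 [ 0.2995 -0.2615  0.0014]
stand_hole1 [391.7 198.2] 0.6 [ 0.4879 -0.2085  0.1336]
stand_hole1 [372.7 273.6] 0.57 [ 0.2921 -0.1596  0.069 ]
screw_head [227.7 186.2] 0.61 [0.5256 0.2114 0.1521]
screw_head [363.7 196.5] 0.43 [ 0.4952 -0.1376  0.1157]
stand [376.4 202.3] 0.95 [ 0.484  -0.1756  0.0529]
stand [387.  268.1] 0.83 [ 0.3058 -0.1983  0.0676]
stand [454.3 196.8] 0.69 [ 0.4949 -0.3909  0.0501]
cabinet [233.2 177.6] 0.71 [0.5471 0.1966 0.1548]
```

```bash
python3 - <<'E'
import cv2,numpy as np
a=cv2.imread("pics/scene0.png")[110:310,190:510];b=cv2.imread("pics/top0.png")[110:310,190:510]
cv2.imwrite("pics/a.png",np.vstack([cv2.resize(x,None,fx=1.5*1.0,fy=1.5,interpolation=2) if 0 else cv2.resize(x,(480,300),interpolation=2) for x in(a,b)]))
E
```

```text
(no output)
```

View pics/a.png

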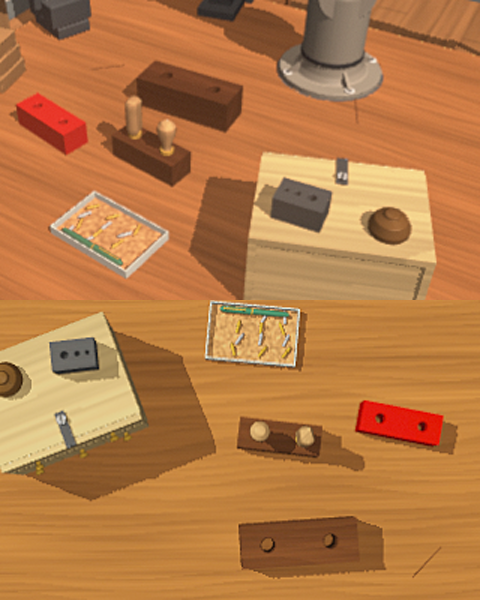

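View pics/scene0.png

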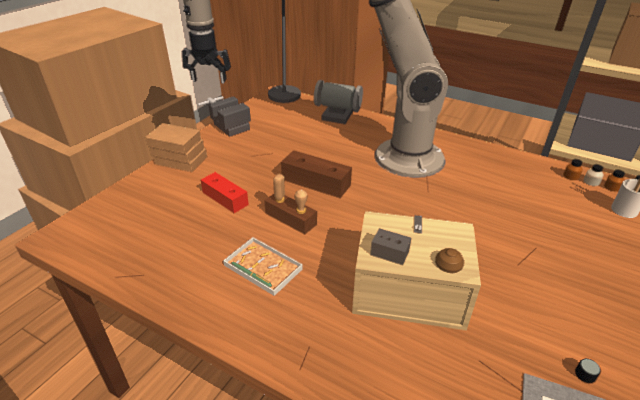

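The candidates for the stand in the scene picture are the red one (224,192), the large brown one (316,172) and the small brown one (290,210). The small brown one fits, since it isn't red, is the smaller of the two brown ones and holds both tools. The screwdriver is the taller handle, at (279,188) in the scene view. I'll confirm this in a crop and measure the poses.

```bash
python3 - <<'E'
from h import *
np.set_printoptions(precision=4,suppress=True)
def cloud(c,d,mask):
    v,u=np.nonzero(mask&(d>0));m=bot.camera_model(c);K=np.array(m["intrinsics"]);R=np.array(m["R"])
    un=cv2.undistortPoints(np.c_[u,v].astype(float)[:,None],K,np.array(m["dist_coeffs"]))[:,0]
    return (np.c_[un,np.ones(len(un))]*d[v,u][:,None]-np.array(m["t"]))@R
cs={}
for c in("top","scene"):
    p,d=bot.read_camera(c);cs[c]=p
    for n,(x0,x1,y0,y1),zr in(("standtop",(.42,.56,-.27,-.08),(.043,.057)),("handle",(.44,.54,-.25,-.175),(.062,.14)),("handletop",(.44,.54,-.25,-.175),(.120,.145)),("brad",(.44,.54,-.172,-.09),(.062,.13)),("cabtop",(.4,.85,.0,.5),(.143,.1535)),("latch",(.42,.62,.12,.30),(.1545,.17))):
        X=cloud(c,d,np.ones(d.shape,bool));k=(X[:,0]>x0)&(X[:,0]<x1)&(X[:,1]>y0)&(X[:,1]<y1)&(X[:,2]>zr[0])&(X[:,2]<zr[1]);Q=X[k]
        if len(Q)<8: print(c,n,len(Q));continue
        r=cv2.minAreaRect((Q[:,:2]*1000).astype(np.float32)); print(c,n,len(Q),"mean",Q.mean(0),"zmax",Q[:,2].max(),"rect",np.round(r[0],1),np.round(r[1],1),round(r[2],1))
a=cs["scene"][165:235,255:325];b=cs["top"][175:235,340:415];s=cs["top"][165:215,205:255];t=cs["scene"][205:245,395:440]
W=lambda x:cv2.resize(x,(390,290),interpolation=cv2.INTER_CUBIC)
cv2.imwrite("pics/b.png",np.vstack([np.hstack([W(a),W(b)]),np.hstack([W(s),W(t)])]))
E
```

```text
top standtop 817 mean [ 0.4871 -0.1731  0.0505] zmax 0.05694849901767145 rect [ 487.9 -175.5] [150.7  56.4] 82.1
top handle 138 mean [ 0.4819 -0.2125  0.1237] zmax 0.1394048788983235 rect [ 483.6 -214.5] [32.5 24.8] 12.0
top handletop 108 mean [ 0.4822 -0.2142  0.1317] zmax 0.1394048788983235 rect [ 482.4 -214.8] [25.7 28.3] 89.3
top brad 143 mean [ 0.4919 -0.1347  0.1141] zmax 0.12480123820244775 rect [ 492.  -135.1] [31.4 34.2] 0.2
top cabtop 5511 mean [0.557  0.2193 0.1498] zmax 0.15349949207525343 rect [566.  222.2] [202.2 261.9] 19.4
top latch 440 mean [0.5439 0.2191 0.1583] zmax 0.16989506512644217 rect [535.2 210.6] [169.8 176.6] 0.1
scene standtop 599 mean [ 0.4959 -0.1668  0.0491] zmax 0.05692486821444053 rect [ 488.3 -173.5] [150.8  62.3] 81.8
scene handle 252 mean [ 0.4908 -0.2084  0.1038] zmax 0.1343938522386896 rect [ 486.  -212.8] [35.  26.1] 11.3
scene handletop 81 mean [ 0.4877 -0.211   0.128 ] zmax 0.1343938522386896 rect [ 486.6 -212.7] [29.4 25.2] 15.2
scene brad 186 mean [ 0.5017 -0.1298  0.0998] zmax 0.11980070165295487 rect [ 498.2 -131. ] [26.8 34.2] 52.2
scene cabtop 5618 mean [0.5711 0.2319 0.1492] zmax 0.1534647741881525 rect [564.9 222.9] [206.1 261.5] 20.0
scene latch 139 mean [0.5819 0.2581 0.1615] zmax 0.16988503206446168 rect [547.9 242.1] [159.4  83.3] 12.9
```

View pics/b.png

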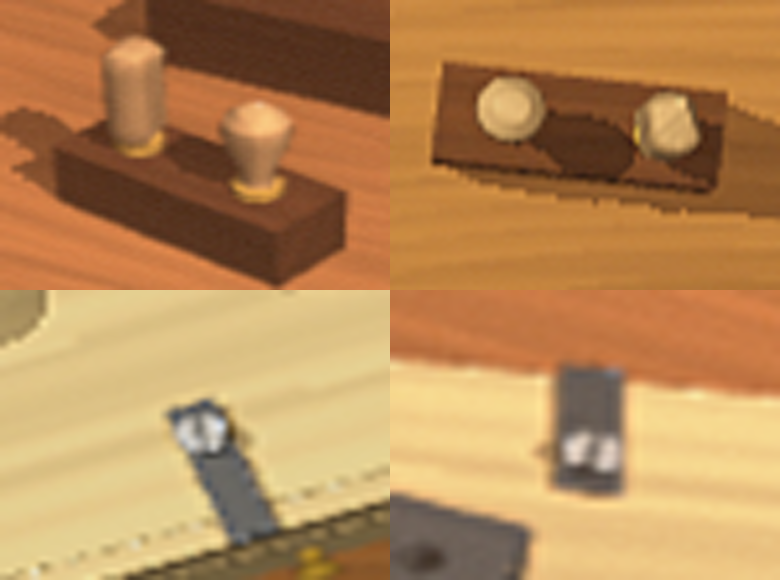

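The crop confirms it: the oval handle at top-camera (393,204) is the screwdriver and the round pear-shaped one is the bradawl. The slot looks roughly upright in the top picture. Next I'll fit the handle's yaw and get the screw's position.

```bash
python3 - <<'E'
from h import *
from scipy.optimize import minimize
np.set_printoptions(precision=4,suppress=True)
M={}
for c in("top","scene"):
    p,d=bot.read_camera(c)
    for r in bot.trace("screwdriver",c)[:3]:
        print(c,r["at"],r["score"],r["mask"].sum())
        near=proj(c,[[.4825,-.214,.1]])[0]
        if np.hypot(*(np.array(r["at"])-near))<12: M[c]=r["mask"];break
    for n,z in(("screw_head",.1585),):
        for r in bot.pinpoint(n,c)[:2]: print(n,r["score"],r["at"],atz(c,r["at"],z))
th=np.linspace(0,2*np.pi,40)
def iou(c,x,y,a):
    # rounded section 35x24
    s=np.c_[.0175*np.sign(np.cos(th))*abs(np.cos(th))**.6,.012*np.sign(np.sin(th))*abs(np.sin(th))**.6]
    ca,sa=np.cos(a),np.sin(a);s=s@np.array([[ca,sa],[-sa,ca]])
    P=np.vstack([np.c_[s*(.85 if z>.128 else 1)+[x,y],np.full(40,z)] for z in(.062,.127,.133)])
    f=np.vstack([np.c_[.013*np.cos(th)+x,.013*np.sin(th)+y,np.full(40,z)] for z in(.05,.06)])
    m=np.zeros((1600,2560),np.uint8)
    for Q in(P,f):cv2.fillConvexPoly(m,cv2.convexHull((proj(c,Q)*4+2).astype(np.int32)),1)
    k=cv2.resize(M[c].astype(np.uint8),(2560,1600),interpolation=0)
    return (m&k).sum()/(m|k).sum()
for c in M:
  for a in range(0,180,15):
    b=max((iou(c,.484+dx,-.2135+dy,np.radians(a)),dx,dy) for dx in np.arange(-.004,.005,.002) for dy in np.arange(-.004,.005,.002)); print(c,a,np.round(b,3))
E
```

```text
top [237.9, 144.0] 0.31 673
screw_head 0.5 [230.7, 190.7] [0.5132 0.2023 0.1585]
scene [276.2, 189.5] 0.72 290
screw_head 0.48 [417.5, 223.1] [0.505  0.1995 0.1585]
scene 0 [0.89 0.   0.  ]
scene 15 [0.887 0.    0.   ]
scene 30 [0.82 0.   0.  ]
scene 45 [0.825 0.    0.   ]
scene 60 [0.882 0.    0.   ]
scene 75 [0.871 0.    0.   ]
scene 90 [ 0.844 -0.002 -0.002]
scene 105 [ 0.829  0.    -0.002]
scene 120 [ 0.837 -0.002 -0.002]
scene 135 [ 0.836 -0.002 -0.002]
scene 150 [ 0.832  0.    -0.002]
scene 165 [ 0.85  -0.002 -0.002]
```

```bash
python3 -m pendant '[[0.05,0.029,-0.023,0,0],[0.05,0.029,-0.023,0,0],[0.05,0.029,-0.023,0,0],[0.05,0.029,-0.023,0,0],[0.05,0.029,-0.023,0,0],[0.05,0.029,-0.023,0,0],[0.05,0.029,-0.023,0,0],[0.05,0.029,-0.023,0,0],[0.05,0.029,-0.023,0,0],[0.05,0.029,-0.023,0,0],[0.05,0.029,-0.023,0,0],[0.05,0.029,-0.023,0,0]]' 30 ; python3 -m pendant '[[0.05,0,0,0,5],[0.05,0,0,0,5],[0.05,0,0,0,5],[0.05,0,0,0,0],[0.05,0,0,0,0]]'; cat >> h.py <<'E'
from scipy.spatial.transform import Rotation as Ro
def st():
    o=bot.get_obs();w=o["tool_rot"];R=Ro.from_quat([w[1],w[2],w[3],w[0]]).as_matrix()
    return o,R
def go(target):  # world shift to target TCP in tool axes
    o,R=st();print("t",o["t"],"pos",np.round(o["eef_pos"],4),"azx",np.degrees(np.arctan2(R[1,0],R[0,0])).round(2),"tz",np.round(R[:,2],4),"q",np.round(o["q"],3),"F",np.round(o["contact_force"],1),"T",np.round(o["torque"],3),"w",round(o["gripper_width"]*85.4,1))
    print("tool shift",np.round(R.T@(np.array(target)-o["eef_pos"])*1000,1),"mm")
E
python3 -c "
from h import *
go([.484,-.214,.255])"
```

```text
t: 2.2
eef_pos: [0.4846, -0.2127, 0.4051]
tool_rot: [0.0, 0.976, 0.217, 0.0]
contact_force: [0.2, -0.0, -0.3]
gripper_width: 0.585
grasp_force: 0.0
t: 2.62
eef_pos: [0.4841, -0.2143, 0.4048]
tool_rot: [0.0, 0.996, 0.089, 0.0]
contact_force: [0.9, 0.3, -0.6]
gripper_width: 0.582
grasp_force: 0.0
t 2.6167 pos [ 0.4841 -0.2143  0.4048] azx 10.17 tz [ 2.e-04 -2.e-04 -1.e+00] q [ 0.418  0.244 -0.14   1.895  0.04   1.005 -1.133] F [ 0.9  0.3 -0.6] T [-0.03   0.064  0.021] w 49.7
tool shift [-1.000e-01 -3.000e-01  1.498e+02] mm
```

```bash
python3 -m pendant '[[0.05,0,0,0.03,0],[0.05,0,0,0.03,0],[0.05,0,0,0.03,0],[0.05,0,0,0.03,0],[0.05,0,0,0.02,0],[0.05,0,0,0.01,0],[0.05,0,0,0,0],[0.05,0,0,0,0]]' 80 ; python3 -m pendant '[[0,0,0,0,0],[0,0,0,0,0],[0,0,0,0,0],[0,0,0,0,0],[0,0,0,0,0],[0,0,0,0,0],[0,0,0,0,0],[0,0,0,0,0]]' 80; python3 -c "
from h import *
go([.484,-.214,.255])"
```

```text
t: 3.28
eef_pos: [0.4844, -0.2146, 0.2551]
tool_rot: [-0.0, 0.996, 0.088, 0.0]
contact_force: [0.4, -0.7, 1.2]
gripper_width: 0.585
grasp_force: 0.0
t: 3.95
eef_pos: [0.4849, -0.2146, 0.2563]
tool_rot: [0.001, 0.996, 0.087, 0.001]
contact_force: [-0.9, 0.4, 7.0]
gripper_width: 0.269
grasp_force: 78.3
t 3.95 pos [ 0.4849 -0.2146  0.2563] azx 10.03 tz [ 0.0029 -0.0012 -1.    ] q [ 0.403  0.441 -0.128  2.018  0.087  0.684 -1.177] F [-0.9  0.4  7. ] T [0.003 0.163 0.02 ] w 23.0
tool shift [-0.7 -0.8  1.3] mm
```

```bash
python3 -m pendant '[[0,0,0,-0.01,0],[0,0,0,-0.03,0],[0,0,0,-0.03,0],[0,0,0,-0.03,0],[0,0,0,-0.03,0],[0,0,0,-0.03,0],[0,0,0,-0.03,0],[0,0,0,-0.02,0]]' ; python3 -m pendant '[[0,0.0085,-0.0337,0,0],[0,0.0085,-0.0337,0,0],[0,0.0085,-0.0337,0,0],[0,0.0085,-0.0337,0,0],[0,0.0085,-0.0337,0,0],[0,0.0085,-0.0337,0,0],[0,0.0085,-0.0337,0,0],[0,0.0085,-0.0337,0,0],[0,0.0085,-0.0337,0,0],[0,0.0085,-0.0337,0,0],[0,0.0085,-0.0337,0,0],[0,0.0085,-0.0337,0,0]]'; python3 -m pendant '[[0,0,0,0,-7],[0,0,0,0,-7],[0,0,0,0,-7],[0,0,0,0,-7],[0,0,0,0,-7],[0,0,0,0,-7],[0,0,0,0,-7],[0,0,0,0,-7],[0,0,0,0,-7],[0,0,0,0,-7],[0,0,0,0,-7],[0,0,0,0,-7]]'; python3 -m pendant '[[0,0,0,0,-7],[0,0,0,0,-7],[0,0,0,0,-7],[0,0,0,0,-7],[0,0,0,0,-7],[0,0,0,0,-7],[0,0,0,0,-7],[0,0,0,0,-7],[0,0,0,0,-7],[0,0,0,0,-7],[0,0,0,0,-7],[0,0,0,0,-7]]';
python3 - <<'E'
from h import *
go([.513,.202,.43])
I=[]
for c in("scene","top"):
    p,d=bot.read_camera(c);u,v=proj(c,[[.513,.202,.17]])[0].astype(int)
    print(u,v)
    x=p[v-30:v+20,u-33:u+32];I.append(cv2.resize(x,(390,300),interpolation=cv2.INTER_CUBIC)); cv2.imwrite(f"pics/{c}1.png",p)
cv2.imwrite("pics/c.png",np.hstack(I))
E
```

```text
t: 4.62
eef_pos: [0.4839, -0.2142, 0.4687]
tool_rot: [0.001, 0.996, 0.087, 0.002]
contact_force: [-0.4, -0.6, -1.4]
gripper_width: 0.272
grasp_force: 79.0
t: 5.62
eef_pos: [0.5135, 0.2031, 0.4655]
tool_rot: [0.0, 0.996, 0.087, 0.0]
contact_force: [0.4, 0.6, -1.3]
gripper_width: 0.27
grasp_force: 79.0
t: 6.62
eef_pos: [0.5137, 0.2014, 0.4654]
tool_rot: [0.0, 0.68, 0.734, -0.0]
contact_force: [0.1, -0.3, -2.0]
gripper_width: 0.269
grasp_force: 79.1
t: 7.62
eef_pos: [0.5138, 0.2014, 0.4653]
tool_rot: [0.0, 0.014, 1.0, -0.001]
contact_force: [0.8, -0.2, -1.8]
gripper_width: 0.271
grasp_force: 79.1
t 7.6167 pos [0.5138 0.2014 0.4653] azx 178.36 tz [ 4.0e-04 -1.2e-03 -1.0e+00] q [ 0.25   0.351 -0.924  1.733  0.299  1.207  0.79 ] F [ 0.8 -0.2 -1.8] T [ 0.012 -0.     0.046] w 23.2
tool shift [ 0.8  0.6 35.3] mm
417 221
229 190
```

View pics/c.png

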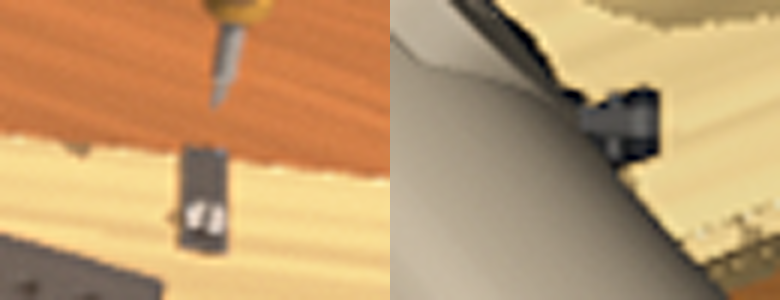

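```bash
cat > fit.py <<'E'
from h import *
np.set_printoptions(precision=4,suppress=True)
g=np.arange(-9.9,10,.3)*1e-3;GX,GY=np.meshgrid(g,g);GX,GY=GX.ravel(),GY.ravel();r=np.hypot(GX,GY)
def render(c,cx,cy,a,u0,v0,n,z=.1585):
    S=8;k=r<.008
    px=proj(c,np.c_[cx+GX,cy+GY,np.full(GX.size,z)])
    dist=abs(-np.sin(a)*GX+np.cos(a)*GY)
    lab=np.where(k,np.where(dist<.0016,2,1),0)
    out=[]
    for L in(1,2):
        H,_,_=np.histogram2d(px[lab==L,1]-v0+.5,px[lab==L,0]-u0+.5,bins=[np.arange(n+1)]*2);out.append(H)
    T,_,_=np.histogram2d(px[:,1]-v0+.5,px[:,0]-u0+.5,bins=[np.arange(n+1)]*2)
    T=np.maximum(T,1);return out[0]/T,out[1]/T
def fit(c,p,x0):
    G=p.astype(float).mean(2);u,v=proj(c,[[*x0,.1585]])[0];u0,v0=int(u)-6,int(v)-6;n=13
    I=G[v0:v0+n,u0:u0+n];best=[]
    if c=="show":pass
    print(c,u0,v0);print(I.astype(int))
    for dx in np.arange(-.008,.0081,.001):
        for dy in np.arange(-.008,.0081,.001):
            for a in range(0,180,15):
                A,B=render(c,x0[0]+dx,x0[1]+dy,np.radians(a),u0,v0,n);w=(A+B)>.5
                if w.sum()<8: continue
                M=np.c_[A.ravel(),B.ravel(),(1-A-B).ravel()][w.ravel()] ; 
                s,res,_,_=np.linalg.lstsq(M,I[w],rcond=None);e=((M@s-I[w])**2).sum()
                tot=I[w].sum()
                best.append((I[w].mean()*0-((A*I).sum()/A.sum()-(B*I).sum()/max(B.sum(),.1)-0)-(A*I).sum()/A.sum(),x0[0]+dx,x0[1]+dy,a))
    best.sort()
    for b in best[:6]: print(np.round(b,4))
E
python3 - <<'E'
from fit import *
fit("top",cv2.imread("pics/top0.png"),(.5135,.203)); fit("scene",cv2.imread("pics/scene0.png"),(.508,.2))
E
```

```text
top 224 184
[[186 190 189 181 184 165 120  91 143 178 183 190 185]
 [192 193 171 124 122  85  88  89  94 111 158 186 181]
 [195 187 135  84 105 112 111 148 124  92 150 187 181]
 [195 191 153  97 154 160 124 185 192 151 120 178 189]
 [190 191 176 141 193 182 117 178 224 202  92 154 185]
 [183 182 170 167 209 180 120 171 208 169  66 124 157]
 [180 180 174 175 198 196 157 157 197 137  57 117 135]
 [179 183 186 177 167 208 184 159 206 126  80 129 137]
 [185 188 190 185 164 169 149 128 170  80  79 118 151]
 [190 192 195 199 184 116  99  67  73  77  88  95 148]
 [193 194 195 197 187 135  95 103 105 103 101 100  99]
 [194 193 194 195 192 159  93 100 102 103 101 101  92]
 [193 192 192 193 197 185 118  99 102 102 100  98 111]]Traceback (most recent call last):
  File "<stdin>", line 2, in <module>
  File "fit.py", line 22, in fit
    A,B=render(c,x0[0]+dx,x0[1]+dy,np.radians(a),u0,v0,n);w=(A+B)>.5
        ~~~~~~^^^^^^^^^^^^^^^^^^^^^^^^^^^^^^^^^^^^^^^^^^^
  File "fit.py", line 6, in render
    px=proj(c,np.c_[cx+GX,cy+GY,np.full(GX.size,z)])
  File "h.py", line 12, in proj
    m=bot.camera_model(cam);R=np.array(m["R"])
ValueError: time passes only in moves, steps and waits
```

```bash
sed -i 's/^def ray/import functools\nCM=functools.lru_cache(None)(bot.camera_model)\ndef ray/; s/m=bot.camera_model(cam)/m=CM(cam)/' h.py; python3 - <<'E'
from h import *
np.set_printoptions(precision=4,suppress=True,linewidth=150)
a=atz("top",(229.9,186.5),.158);b=atz("top",(231.0,192.),.158);d=a-b
print("slot az",np.degrees(np.arctan2(d[1],d[0])),"top head",atz("top",(230.6,189.4),.1585))
p=cv2.imread("pics/scene0.png").astype(float).mean(2);print(p[218:236,409:428].astype(int))
q=cv2.imread("pics/scene1.png").astype(float).mean(2);print((q[200:212,413:427]).astype(int)); 
print(p[200:212,413:427].astype(int))
E
```

```text
slot az 11.239501305296919 top head [0.5165 0.2026 0.1585]
[[194 194 197 197 160 109  94  95  94  94  92  90 113 173 191 187 171 164 153]
 [198 200 200 201 161 112  94  92  94  95  94  94 113 180 200 197 196 197 198]
 [203 202 203 205 169 115  97  93  93  94  92  93 113 182 201 198 196 196 195]
 [202 203 202 206 170 114  94  89  92  93  96  91 115 186 204 200 202 201 200]
 [200 199 202 205 169 112  90  93  92  92  92  89 113 186 206 203 203 200 203]
 [195 197 197 201 163 108  90  93  93  90  92  90 114 184 204 203 203 202 203]
 [193 196 197 199 161 108  96 115 131 108 103 101 115 181 203 200 198 200 200]
 [197 197 200 190 152 107 141 174 188 137 139 156 132 175 197 196 195 194 197]
 [201 203 192 158 126 104 186 212 179 120 167 205 161 176 198 196 195 196 193]
 [199 199 178 139 124  99 178 211 155 115 177 202 165 183 201 198 199 198 198]
 [190 194 194 172 134 100 158 191 132 134 192 199 163 186 204 201 202 202 202]
 [186 184 190 189 148 104  94  91  72 109 178 168 135 179 199 199 200 200 202]
 [186 184 185 186 137  98  87  75  69  75  89  90 114 171 190 190 190 191 192]
 [192 193 195 
[... 1099 characters left out ...]
5 139 139 137 139 135 135 132 132 132 132 132 133]
 [132 133 135 134 137 136 140 138 139 136 134 133 130 131]
 [132 130 132 134 134 136 138 137 139 139 138 138 137 132]
 [128 131 133 131 132 132 131 134 136 135 138 138 138 137]
 [127 128 128 130 131 132 132 131 133 131 135 136 137 136]
 [132 129 128 128 128 131 132 133 133 132 132 132 131 132]
 [133 135 132 131 129 129 130 128 129 129 132 133 130 130]
 [133 132 133 132 132 136 133 131 129 129 131 129 131 132]
 [127 127 129 128 132 132 131 133 135 134 133 130 132 131]
 [125 126 128 125 126 131 129 128 132 132 134 132 131 132]
 [124 128 124 126 126 127 127 127 128 129 131 134 131 131]
 [127 129 126 124 127 125 124 123 124 126 127 128 130 130]]
```

```bash
python3 - <<'E'
from h import *
np.set_printoptions(precision=4,suppress=True,linewidth=150)
for e in((418.6,225),(418.8,225)):
  d=atz("scene",e,.158)-atz("scene",(417.0,228.5),.158);print("slot az",np.degrees(np.arctan2(d[1],d[0])))
h=atz("scene",(417.9,226.8),.1585);t=atz("scene",(420.4,208.2),.213);print("head",h,"tip",t,"delta",h-t)
go([.5138,.2014,.43])
for z in (.209,.211,.213,.215):print(z,atz("scene",(420.4,208.2),z))
E
```

```text
slot az -174.97288467957688
slot az -176.71440053239075
head [0.5172 0.205  0.1585] tip [0.5164 0.2028 0.213 ] delta [ 0.0008  0.0022 -0.0545]
t 7.7167 pos [0.5139 0.2013 0.4651] azx 178.09 tz [ 0.0001 -0.0007 -1.    ] q [ 0.25   0.351 -0.923  1.733  0.299  1.207  0.785] F [-0.7 -0.2 -1.8] T [-0.004 -0.013  0.028] w 23.0
tool shift [ 0.1  0.1 35.1] mm
0.209 [0.5114 0.2016 0.209 ]
0.211 [0.5139 0.2022 0.211 ]
0.213 [0.5164 0.2028 0.213 ]
0.215 [0.5189 0.2035 0.215 ]
```

```bash
python3 -m pendant '[[0,0,0,0.01,-4],[0,0,0,0.02,-5],[0,-0.0018,0.002,0.012,0],[0,0,0,0.003,0],[0,0,0,0,0],[0,0,0,0,0]]';
python3 - <<'E'
from h import *
go([.5155,.2035,.4175])
p,d=bot.read_camera("scene");x=p[205:240,398:438];cv2.imwrite("pics/d.png",cv2.resize(x,(680,595),interpolation=cv2.INTER_CUBIC));cv2.imwrite("pics/scene2.png",p)
E
```

```text
t: 8.22
eef_pos: [0.5158, 0.2041, 0.4202]
tool_rot: [0.0, -0.06, 0.998, 0.0]
contact_force: [0.0, -0.9, -2.1]
gripper_width: 0.273
grasp_force: 79.1
t 8.2167 pos [0.5158 0.2041 0.4202] azx -173.11 tz [ 2.e-04  1.e-04 -1.e+00] q [ 0.242  0.409 -0.933  1.782  0.361  1.133  0.883] F [ 0.  -0.9 -2.1] T [-0.027 -0.021  0.   ] w 23.3
tool shift [ 0.4 -0.6  2.7] mm
```

View pics/d.png

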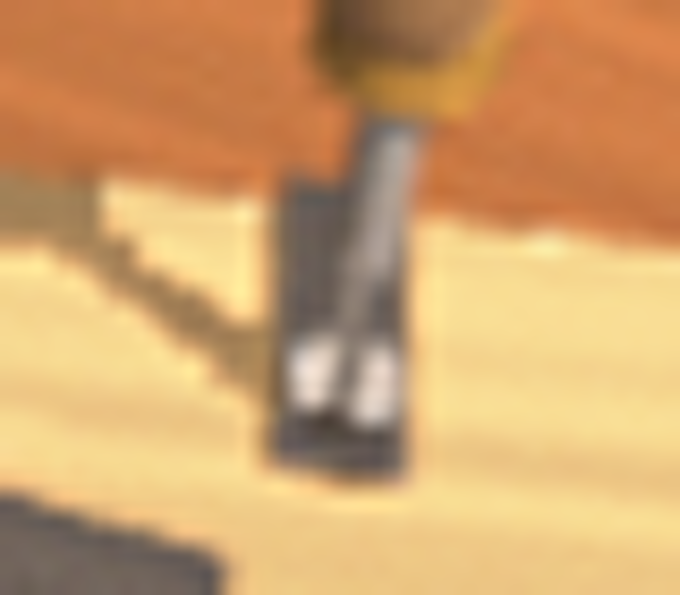

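The bit is just over the head, at about (347,340) in the crop, in line with the slot. I'll lower it gently.

```bash
python3 -m pendant '[[0,0,0,0.004,0],[0,0,0,0.003,0],[0,0,0,0.001,0],[0,0,0,0,0]]';python3 -m pendant '[[0,0,0,0.001,0],[0,0,0,0.0005,0],[0,0,0,0,0]]';python3 -m pendant '[[0,0,0,0.0005,0],[0,0,0,0,0]]';python3 -c "
from h import *
go([.5158,.2041,.4083])"
```

```text
t: 8.6
eef_pos: [0.5156, 0.2037, 0.4115]
tool_rot: [-0.0, -0.061, 0.998, -0.0]
contact_force: [-0.8, -1.2, -0.7]
gripper_width: 0.271
grasp_force: 79.1
t: 8.85
eef_pos: [0.5157, 0.204, 0.4103]
tool_rot: [0.0, -0.061, 0.998, 0.0]
contact_force: [0.7, 1.5, -1.3]
gripper_width: 0.273
grasp_force: 79.1
t: 9.02
eef_pos: [0.5157, 0.204, 0.4097]
tool_rot: [0.0, -0.061, 0.998, 0.0]
contact_force: [-0.5, 1.9, -1.1]
gripper_width: 0.273
grasp_force: 79.1
t 9.0167 pos [0.5157 0.204  0.4097] azx -172.97 tz [ 2.e-04  5.e-04 -1.e+00] q [ 0.237  0.42  -0.928  1.795  0.372  1.114  0.876] F [-0.5  1.9 -1.1] T [ 0.222 -0.008 -0.023] w 23.3
tool shift [-0.1  0.1  1.4] mm
```

```bash
for i in 1; do python3 -m pendant '[[0,0,0,0.0005,0],[0,0,0,0,0]]';python3 -m pendant '[[0,0,0,0.0005,0],[0,0,0,0,0]]';python3 -m pendant '[[0,0,0,0.0005,0],[0,0,0,0,0]]'; done | grep -E "pos|force:";python3 -c "
from h import *
go([.5158,.2041,.4083])"
```

```text
eef_pos: [0.5157, 0.204, 0.4092]
contact_force: [0.4, 0.2, -0.5]
grasp_force: 79.2
eef_pos: [0.5157, 0.204, 0.4087]
contact_force: [0.4, 1.7, -1.6]
grasp_force: 79.2
eef_pos: [0.5157, 0.204, 0.4084]
contact_force: [-1.2, 1.8, 0.9]
grasp_force: 79.4
t 9.5167 pos [0.5157 0.204  0.4084] azx -172.97 tz [ 3.e-04  3.e-04 -1.e+00] q [ 0.236  0.421 -0.928  1.796  0.373  1.112  0.875] F [-1.2  1.8  0.9] T [0.427 0.162 0.026] w 23.0
tool shift [-0.1  0.1  0.1] mm
```

```bash
(python3 -m pendant '[[0,0,0,0.0005,0],[0,0,0,0,0]]';python3 -m pendant '[[0,0,0,0.0005,0],[0,0,0,0,0],[0,0,0,0,0]]') | grep -E "pos|force:";python3 - <<'E'
from h import *
go([.5158,.2041,.4083])
p,d=bot.read_camera("scene");x=p[205:240,398:438];cv2.imwrite("pics/e.png",cv2.resize(x,(680,595),interpolation=cv2.INTER_CUBIC))
E
```

```text
eef_pos: [0.5158, 0.2041, 0.4082]
contact_force: [-2.0, -0.1, 3.7]
grasp_force: 79.7
eef_pos: [0.5158, 0.2042, 0.408]
contact_force: [-1.4, -0.1, 7.1]
grasp_force: 80.1
t 9.9333 pos [0.5158 0.2042 0.408 ] azx -172.97 tz [ 9.e-04  2.e-04 -1.e+00] q [ 0.236  0.421 -0.927  1.797  0.374  1.111  0.874] F [-1.4 -0.1  7.1] T [ 0.194  0.508 -0.002] w 23.4
tool shift [-0.  -0.1 -0.3] mm
```

View pics/e.png

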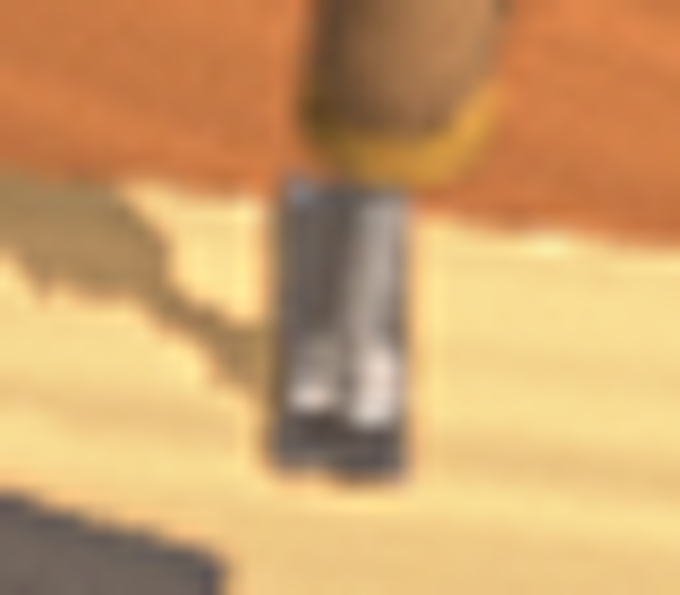

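```bash
python3 -m pendant '[[0,0,0,0.0001,4],[0,0,0,0.0001,5],[0,0,0,0.0001,5],[0,0,0,0,0]]' >/dev/null; python3 -c "
from h import *
go([.5158,.2041,.4083])"; python3 -m pendant '[[0,0,0,0.0001,5],[0,0,0,0.0001,5],[0,0,0,0.0001,5],[0,0,0,0,0]]' >/dev/null; python3 -c "
from h import *
go([.5158,.2041,.4083])"
```

```text
t 10.3167 pos [0.5158 0.2047 0.408 ] azx 172.8 tz [ 0.0017  0.0013 -1.    ] q [ 0.198  0.404 -0.873  1.799  0.345  1.098  0.65 ] F [-1.6  1.7  6.3] T [0.499 0.347 0.13 ] w 23.3
tool shift [-0.1 -0.6 -0.3] mm
t 10.65 pos [0.5159 0.2048 0.4078] azx 157.8 tz [ 0.0022  0.0016 -1.    ] q [ 0.158  0.387 -0.817  1.801  0.316  1.087  0.413] F [-0.9  2.6  7.3] T [0.653 0.331 0.084] w 23.3
tool shift [-0.2 -0.7 -0.5] mm
```

```bash
python3 -m pendant '[[0,0,0,0.0001,6],[0,0,0,0.0001,6],[0,0,0,0.0001,6],[0,0,0,0.0001,6],[0,0,0,0.0001,6],[0,0,0,0,0]]' >/dev/null; python3 -c "
from h import *
go([.5158,.2041,.4083])"; python3 -m pendant '[[0,0,0,0.0001,6],[0,0,0,0.0001,6],[0,0,0,0.0001,6],[0,0,0,0.0001,6],[0,0,0,0,0]]' >/dev/null; python3 -c "
from h import *
go([.5158,.2041,.4083])"
```

```text
t 11.15 pos [0.5161 0.2049 0.4075] azx 127.75 tz [ 0.0032  0.0021 -1.    ] q [ 0.079  0.36  -0.709  1.806  0.265  1.069 -0.067] F [0.4 2.5 6.5] T [0.778 0.008 0.034] w 22.7
tool shift [-0.4 -0.7 -0.8] mm
t 11.5667 pos [0.5164 0.2049 0.4072] azx 103.75 tz [ 0.0041  0.0023 -1.    ] q [ 0.017  0.343 -0.627  1.81   0.229  1.057 -0.455] F [0.3 2.8 6.2] T [ 0.816 -0.246  0.077] w 23.2
tool shift [-0.6 -0.8 -1.1] mm
```

```bash
for k in 1; do python3 -m pendant '[[0,0,0,0.0001,5],[0,0,0,0.0001,5],[0,0,0,0.0001,5],[0,0,0,0,0]]' >/dev/null; python3 -c "
from h import *
go([.5158,.2041,.4083])"; python3 -m pendant '[[0,0,0,0.0001,5],[0,0,0,0.0001,5],[0,0,0,0,0]]' >/dev/null; python3 -c "
from h import *
go([.5158,.2041,.4083])"; done
```

```text
t 11.9 pos [0.5166 0.2047 0.4071] azx 88.79 tz [ 0.0045  0.0023 -1.    ] q [-0.022  0.334 -0.577  1.812  0.208  1.051 -0.698] F [2.  2.2 6.4] T [ 0.72  -0.41   0.032] w 23.1
tool shift [-0.6 -0.8 -1.2] mm
t 12.15 pos [0.5167 0.2046 0.4069] azx 78.78 tz [ 0.0048  0.0022 -1.    ] q [-0.047  0.328 -0.544  1.814  0.195  1.047 -0.861] F [2.2 2.3 7.3] T [ 0.657 -0.505  0.061] w 23.1
tool shift [-0.7 -0.8 -1.4] mm
```

```bash
python3 -m pendant '[[0,0,0,0.0001,5],[0,0,0,0.0001,5],[0,0,0,0,0]]' >/dev/null; python3 -c "
from h import *
go([.5158,.2041,.4083])"; python3 -m pendant '[[0,0,0,0.0001,4],[0,0,0,0,0]]' >/dev/null; python3 -c "
from h import *
go([.5158,.2041,.4083])"
```

```text
t 12.4 pos [0.5168 0.2045 0.4068] azx 68.78 tz [ 0.005   0.0021 -1.    ] q [-0.072  0.323 -0.512  1.816  0.182  1.044 -1.024] F [1.6 2.2 7. ] T [ 0.57  -0.47   0.095] w 22.9
tool shift [-0.8 -0.8 -1.5] mm
t 12.5667 pos [0.5169 0.2045 0.4067] azx 64.84 tz [ 0.0051  0.0021 -1.    ] q [-0.082  0.321 -0.5    1.816  0.177  1.042 -1.088] F [1.8 1.1 7.4] T [ 0.483 -0.541  0.032] w 23.4
tool shift [-0.8 -0.8 -1.6] mm
```

```bash
python3 -m pendant '[[0,0,0,0.0001,5],[0,0,0,0,0]]' >/dev/null; python3 -c "
from h import *
go([.5158,.2041,.4083])"; python3 -m pendant '[[0,0,0,0.0001,5],[0,0,0,0,0]]' >/dev/null; python3 -c "
from h import *
go([.5158,.2041,.4083])"; python3 -m pendant '[[0,0,0,0.0001,5],[0,0,0,0,0]]' >/dev/null; python3 -c "
from h import *
go([.5158,.2041,.4083])"
```

```text
t 12.7333 pos [0.5169 0.2044 0.4067] azx 59.79 tz [ 0.0051  0.002  -1.    ] q [-0.094  0.319 -0.484  1.817  0.171  1.041 -1.171] F [1.4 1.5 7.6] T [ 0.394 -0.56   0.05 ] w 23.1
tool shift [-0.8 -0.8 -1.6] mm
t 12.9 pos [0.5169 0.2043 0.4066] azx 54.79 tz [ 0.0052  0.0019 -1.    ] q [-0.107  0.317 -0.468  1.818  0.165  1.039 -1.253] F [1.8 0.4 7.7] T [ 0.39  -0.555  0.051] w 23.3
tool shift [-0.8 -0.8 -1.7] mm
t 13.0667 pos [0.5169 0.2043 0.4065] azx 49.78 tz [ 0.0052  0.0018 -1.    ] q [-0.119  0.315 -0.453  1.819  0.159  1.038 -1.335] F [1.7 1.8 7.6] T [ 0.352 -0.537  0.181] w 23.4
tool shift [-0.9 -0.7 -1.8] mm
```

```bash
python3 -m pendant '[[0,0,0,0.0001,5],[0,0,0,0,0]]' >/dev/null; python3 -c "
from h import *
go([.5158,.2041,.4083])"; python3 -m pendant '[[0,0,0,0.0001,5],[0,0,0,0,0]]' >/dev/null; python3 -c "
from h import *
go([.5158,.2041,.4083])"
```

```text
t 13.2333 pos [0.517  0.2042 0.4065] azx 44.78 tz [ 0.0053  0.0017 -1.    ] q [-0.131  0.313 -0.437  1.82   0.153  1.037 -1.417] F [1.6 1.2 8.7] T [ 0.288 -0.569  0.057] w 23.1
tool shift [-0.9 -0.7 -1.8] mm
t 13.4 pos [0.517  0.2042 0.4064] azx 39.78 tz [ 0.0055  0.0017 -1.    ] q [-0.144  0.311 -0.422  1.821  0.148  1.035 -1.499] F [1.8 0.9 8.2] T [ 0.216 -0.631  0.12 ] w 23.4
tool shift [-1.  -0.7 -1.9] mm
```

```bash
python3 -m pendant '[[0,0,0,0.0001,5],[0,0,0,0,0]]' >/dev/null; python3 -c "
from h import *
go([.5158,.2041,.4083])"; python3 -m pendant '[[0,0,0,0.00005,4],[0,0,0,0,0]]' >/dev/null; python3 -c "
from h import *
go([.5158,.2041,.4083])"
```

```text
t 13.5667 pos [0.517  0.2041 0.4063] azx 34.77 tz [ 0.0054  0.0015 -1.    ] q [-0.156  0.309 -0.406  1.822  0.142  1.034 -1.581] F [2.  0.5 8.8] T [ 0.136 -0.534  0.07 ] w 23.4
tool shift [-1.  -0.7 -2. ] mm
t 13.7333 pos [0.5171 0.2041 0.4063] azx 30.82 tz [ 0.0056  0.0014 -1.    ] q [-0.166  0.307 -0.394  1.822  0.138  1.033 -1.646] F [2.1 0.1 9.1] T [ 0.09  -0.515  0.078] w 23.0
tool shift [-1.1 -0.7 -2. ] mm
```

```bash
python3 -m pendant '[[0,0,0,0.00005,4],[0,0,0,0,0]]' >/dev/null; python3 -c "
from h import *
go([.5158,.2041,.4083])"; python3 -m pendant '[[0,0,0,0.00005,4],[0,0,0,0,0]]' >/dev/null; python3 -c "
from h import *
go([.5158,.2041,.4083])"
```

```text
t 13.9 pos [0.5171 0.204  0.4063] azx 26.82 tz [ 0.0055  0.0013 -1.    ] q [-0.175  0.306 -0.382  1.823  0.133  1.032 -1.712] F [2. 1. 9.] T [-0.004 -0.522  0.162] w 23.1
tool shift [-1.1 -0.7 -2. ] mm
t 14.0667 pos [0.5171 0.2039 0.4063] azx 22.83 tz [ 0.0056  0.0012 -1.    ] q [-0.185  0.304 -0.37   1.824  0.129  1.031 -1.778] F [1.9 0.1 9.2] T [-0.045 -0.506  0.151] w 23.1
tool shift [-1.1 -0.6 -2. ] mm
```

```bash
cat > r.sh <<'E'
python3 -c "
from h import *
go([.5158,.2041,.4083])" | head -1
E
python3 -m pendant '[[0,0,0,0,0]]' >/dev/null; sh r.sh;python3 -m pendant '[[0,0,0,0,3],[0,0,0,0,0]]' >/dev/null; sh r.sh;python3 -m pendant '[[0,0,0,0,0]]' >/dev/null; sh r.sh
```

```text
t 14.15 pos [0.5171 0.2039 0.4063] azx 23.01 tz [ 0.0057  0.0011 -1.    ] q [-0.185  0.304 -0.37   1.824  0.129  1.031 -1.775] F [1.3 0.2 9.6] T [-0.028 -0.477  0.143] w 22.9
t 14.3167 pos [0.5171 0.2039 0.4063] azx 19.88 tz [ 0.0056  0.0011 -1.    ] q [-0.192  0.303 -0.361  1.824  0.126  1.031 -1.826] F [ 2.6 -0.2  9.3] T [-0.047 -0.498  0.244] w 23.3
t 14.4 pos [0.5171 0.2039 0.4063] azx 20.01 tz [ 0.0056  0.001  -1.    ] q [-0.192  0.303 -0.361  1.824  0.126  1.031 -1.824] F [ 2.1 -0.3  9.1] T [-0.113 -0.505  0.178] w 23.4
```

```bash

python3 -m pendant '[[0,0,0,0,2],[0,0,0,0,0]]' >/dev/null; sh r.sh;python3 -m pendant '[[0,0,0,0,0]]' >/dev/null; sh r.sh;python3 -m pendant '[[0,0,0,0,0]]' >/dev/null; sh r.sh
```

```text
t 14.5667 pos [0.5171 0.2039 0.4063] azx 17.93 tz [ 0.0056  0.001  -1.    ] q [-0.197  0.303 -0.355  1.824  0.124  1.03  -1.858] F [ 1.  -0.7  9.8] T [-0.11  -0.484  0.275] w 22.9
t 14.65 pos [0.5171 0.2039 0.4063] azx 18.02 tz [ 0.0056  0.001  -1.    ] q [-0.197  0.303 -0.356  1.824  0.124  1.03  -1.857] F [ 2.3  0.4 10.1] T [-0.074 -0.509  0.245] w 22.8
t 14.7333 pos [0.5171 0.2038 0.4063] azx 18.02 tz [ 0.0057  0.001  -1.    ] q [-0.196  0.303 -0.356  1.824  0.124  1.03  -1.857] F [0.7 0.4 9.2] T [-0.07  -0.461  0.209] w 23.2
```

Snug: twist is about 0.24 N m and z has stopped falling. I'll unload, lift and go back.

```bash
python3 -m pendant '[[0,0,0,0,-4],[0,0,0,-0.002,0],[0,0,0,-0.01,0],[0,0,0,-0.02,0],[0,0,0,-0.025,0],[0,0,0,0,6],[0,0,0,0,6],[0,0,0,0,0]]' >/dev/null; python3 -c "
from h import *
go([.4845,-.2146,.4663])"
```

```text
t 15.4 pos [0.5154 0.2035 0.4613] azx 9.74 tz [-7.e-04 -9.e-04 -1.e+00] q [-0.204  0.25  -0.341  1.76   0.091  1.148 -1.974] F [ 1.1  0.3 -1.2] T [0.041 0.012 0.018] w 23.1
tool shift [-101.2  406.8   -4.6] mm
```

```bash
python3 -m pendant '[[0,-0.0084,0.0339,0,0],[0,-0.0084,0.0339,0,0],[0,-0.0084,0.0339,0,0],[0,-0.0084,0.0339,0,0],[0,-0.0084,0.0339,0,0],[0,-0.0084,0.0339,0,0],[0,-0.0084,0.0339,0,0],[0,-0.0084,0.0339,0,0],[0,-0.0084,0.0339,0,0],[0,-0.0084,0.0339,0,0],[0,-0.0084,0.0339,0,0],[0,-0.0084,0.0339,0,0]]' >/dev/null; python3 -m pendant '[[0,0,0,0.03,0],[0,0,0,0.03,0],[0,0,0,0.03,0],[0,0,0,0.02,0],[0,0,0,0,0],[0,0,0,0,0]]' >/dev/null; python3 - <<'E'
from h import *
go([.4849,-.2146,.2563])
I=[]
for c in("scene","top"):
    p,d=bot.read_camera(c);u,v=proj(c,[[.485,-.2,.09]])[0].astype(int)
    x=p[v-35:v+35,u-45:u+45];I.append(cv2.resize(x,(390,303),interpolation=cv2.INTER_CUBIC))
cv2.imwrite("pics/f.png",np.hstack(I))
E
```

```text
t 16.9 pos [ 0.4868 -0.2142  0.3503] azx 10.12 tz [-0.0033  0.0011 -1.    ] q [ 0.347  0.308 -0.06   1.948  0.023  0.89  -1.119] F [ 0.7 -0.9 -0.3] T [-0.003 -0.037  0.02 ] w 23.2
tool shift [-1.6  0.2 94.1] mm
```

View pics/f.png

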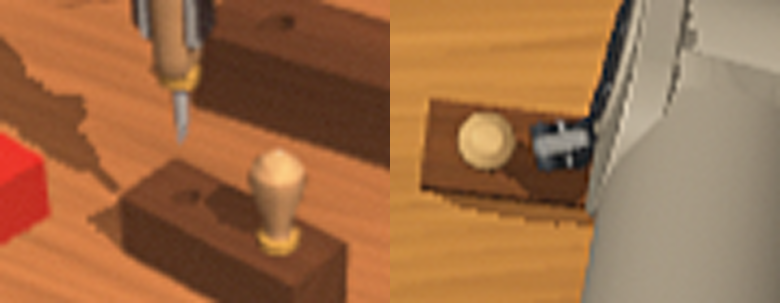

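```bash
python3 -m pendant '[[0,-0.0016,0,0.02,0],[0,0,0,0.025,0],[0,0,0,0.015,0],[0,0,0,0,0]]' |grep -E "pos|contact"; python3 -m pendant '[[0,0,0,0.015,0],[0,0,0,0.012,0],[0,0,0,0.005,0],[0,0,0,0,0],[0,0,0,0,0]]' |grep -E "pos|contact"; sh r.sh
```

```text
eef_pos: [0.4852, -0.2143, 0.2901]
contact_force: [-0.3, -0.4, -1.2]
eef_pos: [0.4864, -0.2148, 0.2605]
contact_force: [0.2, -0.2, -0.2]
t 17.75 pos [ 0.4864 -0.2148  0.2605] azx 10.04 tz [ 1.8e-03 -6.0e-04 -1.0e+00] q [ 0.345  0.434 -0.058  2.016  0.038  0.69  -1.132] F [ 0.2 -0.2 -0.2] T [-0.009 -0.034 -0.035] w 23.1
```

```bash
python3 -m pendant '[[0,-0.001,0,0.002,0],[0,0,0,0.0015,0],[0,0,0,0,0]]' |grep -E "pos|contact"; python3 -m pendant '[[0.03,0,0,0,0],[0.04,0,0,0,0],[0.05,0,0,0,0],[0.05,0,0,0,0],[0.05,0,0,0,0],[0.05,0,0,0,0]]' |grep -E "pos|contact|width"; sh r.sh
```

```text
eef_pos: [0.4851, -0.215, 0.2564]
contact_force: [-0.4, -0.4, 2.7]
eef_pos: [0.4847, -0.2147, 0.2556]
contact_force: [0.4, -0.8, -0.1]
gripper_width: 0.582
t 18.5 pos [ 0.4847 -0.2147  0.2556] azx 10.03 tz [-1.e-04  0.e+00 -1.e+00] q [ 0.346  0.44  -0.058  2.022  0.039  0.681 -1.132] F [ 0.4 -0.8 -0.1] T [ 0.027 -0.021 -0.005] w 49.7
```

```bash
python3 -m pendant '[[0.05,0,0,-0.01,0],[0.05,0,0,-0.03,0],[0.05,0,0,-0.035,0],[0.05,0,0,-0.035,0],[0.05,0,0,-0.035,0],[0.05,-0.035,0,0,0],[0.05,-0.035,0,0,0],[0.05,-0.035,0,0,0],[0.05,-0.035,0,0,0],[0.05,0,0,0,0],[0.05,0,0,0,0]]' >/dev/null; python3 - <<'E'
from h import *
I=[]
for c,w in(("scene",[.485,-.18,.08]),("scene",[.52,.2,.16])):
    p,d=bot.read_camera(c);u,v=proj(c,[w])[0].astype(int)
    x=p[v-30:v+30,u-39:u+39];I.append(cv2.resize(x,(390,300),interpolation=cv2.INTER_CUBIC))
cv2.imwrite("pics/g.png",np.hstack(I))
E
sh r.sh
```

```text
t 19.5167 pos [ 0.3475 -0.239   0.4015] azx 10.05 tz [ 1.7e-03 -6.0e-04 -1.0e+00] q [ 4.680e-01  5.800e-02 -1.400e-02  2.128e+00  1.000e-03  9.530e-01
```

View pics/g.png

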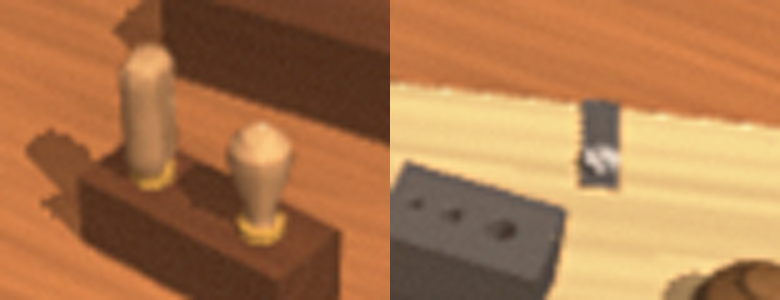

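The screwdriver hangs in its hole, with its handle at crop (150,110) and its ferrule on the stand top. It leans no more than in the first picture. The latch is down and the bradawl and block are undisturbed.

```bash
python3 -c "
from h import *
print(bot.hand_in())"
```

```text
the job is handed in; nothing more can be done
None
```

I turned the latch screw clockwise until it came up snug at about 0.24 N m, hung the screwdriver back upright in its stand hole, and handed the job in at about 19.5 s; no verdict came back.

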